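# Load the flask drying plate and start it with its spring-return switch

### The job

Load the drying plate: stand the two casting flasks that wait on the bench upright on its two free places, centred on the pale discs to complete the two-by-two grid, setting them down rather than dropping them. Then start the plate: twist the bar knob on its sloped pod clockwise until you feel its end stop, keep it lightly against the stop for about a second without forcing it, and let go so that it springs fully back. Do not disturb the flasks already on the plate, the tool cup or the jar.

Things in the scene. Friction and masses are not known exactly. Their poses are not given: they have to be found in the camera images.
- flask_a_center (a point): first flask waiting on the bench: steel casting flask, a plain upright cylinder 56 mm in diameter and 80 mm tall, filled with hard white plaster, about 0.4 kg; this point is its centre, 40 mm above its underside, z is its axis
- flask_b_center (a point): second flask waiting on the bench: same as the first
- flask_c_center (a point): flask already standing on the drying plate, to be left alone; same shape
- flask_d_center (a point): the other flask already standing on the drying plate, to be left alone; same shape
- place_1_mark (a point): one of the two free places of the plate's two-by-two grid, shown by a flat pale ceramic disc 62 mm across and under 1 mm thick; this point is its centre on the plate's surface, 60 mm above the bench, z up. Grid places are 100 mm apart along the plate's sides and a standing flask's centre is 40 mm above this point
- place_2_mark (a point): the other free place, as the first
- dryer: drying plate: a grey box 210 x 210 mm and 60 mm high with a flat dark steel top; origin at the centre of its underside, x roughly away from the robot, y to the robot's left, where a switch pod 100 mm wide is joined on, the middle of its 110 x 100 mm face at x 0, y 240 mm, 100 mm above the bench. The pod's face slopes down 30 degrees towards +x, away from the robot. The box is fixed to the bench but stands differently every time
- switch_grip (a point): black bar knob on the pod's sloped face: bar 62 mm long, 16 mm thick, standing 48 mm proud of the face (the lowest 8 mm is a round steel foot 42 mm across). This point is in the middle of the bar on the turning axis, 36 mm off the face. z points out of the face along the turning axis, x along the bar, y across its thickness; x and y turn with the knob
- switch (a joint): turn of the bar knob in rad: 0 at rest, growing as it is twisted clockwise as seen looking at the face. A spring (about 0.02 Nm at rest to 0.13 Nm at most) always drives it back to 0. The firm end stop is inside and cannot be seen; it is set differently every time, somewhere between 0.8 and 1.35 rad. A dog on the knob's shaft (switch_c2) meets it. A light 2 N at the stop's 22 mm radius counts as touching it; more than 40 N there (about 0.9 Nm beyond the spring) is forcing it
- cup_center (a point): white cup with tool handles, 64 mm in diameter, 85 mm tall (tools to 150 mm), loose, to be left alone; point on its axis 45 mm up
- jar_center (a point): green glass jar with a metal lid, 62 mm in diameter, 95 mm tall, loose, to be left alone; point on its axis 45 mm up

How it is judged:
On the way, in this order (a step that is already met when the one before it is completed fails the run):
1. both waiting flasks stand upright, released, on the two free places (centres within 8 mm) (((horizontal distance between flask_a_center and place_1_mark below 0.008 m and horizontal distance between flask_b_center and place_2_mark below 0.008 m) or (horizontal distance between flask_a_center and place_2_mark below 0.008 m and horizontal distance between flask_b_center and place_1_mark below 0.008 m)) and angle between each of flask_a_center, flask_b_center's own z axis and vertical below 0.06 rad and z of flask_a_center in the frame of place_1_mark between 0.035 and 0.045 m and z of flask_b_center in the frame of place_1_mark between 0.035 and 0.045 m and contact force between each of flask_a, flask_b and the fingers below 0.1 N), for 0.2 s.
2. the knob is held against its end stop (at least 1 N at the stop) for 0.4 s (contact force between switch_c2 and anything else above 1 N and value of joint switch above 0.7 rad), for 0.4 s.
At the end, for the whole second after the job is handed in: both flasks stand upright (within 0.06 rad) and still on the plate, released, one on each free place with its centre within 8 mm of the disc's; the knob has sprung back to within 0.06 rad of rest (all of step 1 and value of joint switch below 0.06 rad and linear speed of each of flask_a, flask_b below 0.02 m/s); the robot touches nothing.
It fails at once if the knob is forced against its end stop (more than 40 N at the stop) (contact force between switch_c2 and anything else above 40 N).
It fails at once if a flask is dropped or rammed onto the plate (more than 80 N) (contact force between any of flask_a, flask_b and dryer above 80 N).
It fails at once if a flask already on the plate is shifted by more than 10 mm (distance of any of flask_c_center, flask_d_center from where it was at the start of the episode above 0.01 m).
It fails at once if the cup or the jar is shifted by more than 20 mm (distance of any of cup_center, jar_center from where it was at the start of the episode above 0.02 m).
It also fails if it takes over 72 s, if anything falls off the work surface, if the arm or the gripper's body presses on something with over 40 N, if the wrist force passes 120 N, or if a joint passes its speed limit or range.

### The arm

A 6-joint arm with a two-finger parallel gripper is mounted at the origin on the work surface. World frame = base frame: x ahead of the robot, y to its left, z up, the work surface at z = 0. Lengths are in m, angles in rad, forces in N, time in s.
With the tool pointing down it reaches from about 0.3 to 0.775 m from the base axis. Payload 14.6 kg.
Tool frame: the origin (TCP) lies on the mounting face of the last link; the fingertips stand 199 mm ahead of it and the grasp point (between the pads) lies 180 mm ahead of it; z points along the fingers, y is the direction in which the jaws open and shut (so a half turn about z gives the same grasp; the last joint's range is limited). The gripper opens to 94 mm and grips with 3 to 60 N. Pads are 16 mm wide; open, the fingers measure 119 mm over their backs; the gripper's body (75 mm by 177 mm) begins 78 mm behind the grasp point.
Start: joints at [1.275, 0.3, 1.521, -0, 1.321, -0.067], TCP at [0.125, 0.536, 0.405] pointing down, gripper open.
Joint ranges: [-3.03, 3.03], [-0.79, 2.21], [0.23, 2.52], [-1.04, 4.18], [0, 3.07], [-2.55, 2.55]. Speed limits (rad/s): [2.22, 2.22, 2.57, 3.14, 3.14, 3.14].

### API

Orientations are given as a rotation vector (axis times angle).
In Python, from plant import r, viewer gives the robot as it stands. The module is installed in compiled form; this text tells all that it offers.
- The arm moves only by the tool carry_out, never from a script. Its argument "commands" is a list of rows, each a list of 5 numbers: the shift along the world's x, y, z in m, then the turn about the world's z in rad, then the opening, from 0 (shut) to 1 (fully open). A call has 1 to 20 rows; each row shifts and turns the pose as measured when the row begins; what a row does not reach is not made up. A row lasts 1/8 s, in which the tool goes at most 62.5 mm and 10.7 degrees, less where a joint would pass 70% of its speed; a pose out of reach is approached as far as the arm can. A call with a gripper value outside its range is refused whole. The fingers move at their own pace and stop on an object; the grip force is fixed at half the most. Time passes only in rows, so rows that do not move let the fingers close. It gives the time, the measured TCP pose, the force and the opening at its end, in the units of the state.
- r.observe(): the state, without advancing time (a new reading comes with each control period).
- viewer.get_image(name): name is "scene" or "top" or "wrist"; returns (picture, depth): 384x512x3 uint8, red, green, blue; 384x512 float32, m along the optical axis (not along the pixel's ray), 0 where there is no reading.
- viewer.get_calibration(name): a dict with "K" (3x3 intrinsics, pixels), "R" (3x3) and "t" (3): a world point X has camera coordinates R X + t; the wrist camera has in their place "mount" (4x4, takes a point from camera to tool coordinates, whose origin is the TCP and whose axes are the flange's). Camera axes: x right, y down, z forward; pixel columns grow to the right and rows downward; lengths in m; the calibration is good to about 2 mm. A picture is of the moment at which its call begins: read the wrist's pose just before it. get_calibration takes no time and is no camera call.
- r.sign_off(): hands the job in, once; it reports no verdict.
The state is a dict: "t": time; "joint_positions": joint angles; "joint_vel": joint speeds; "tau": joint torques, N m; "ee_pos": TCP position; "tool_rot": TCP orientation; "ft_force": force on the tool from outside, world axes, zero at the start; "wrist_torque": the same for the moment, N m; "gripper_width": finger opening in m.
Only numpy, scipy, OpenCV 4.12 (cv2) and the standard library are available. Lean on these libraries where they do the work, as an engineer would, in place of code of your own. Each camera call takes 0.05 s, during which the arm holds its last target. There are 200 camera calls.

## Working session

There is one attempt and no reset: what is moved stays moved. The work goes in short steps, Python scripts to look and compute and a tool call to move; the robot and the scene stay as the last step left them, time stands still between calls to the robot, and variables do not carry over. Pictures are saved under pics/ and viewed, about 8 in all and at most 12, crops included, and the job is handed in when it is done.

Besides the shell and the picture viewer there is one more tool, called after "Emit:" in YAML: its name, and indented under it one key for each argument. carry_out: Moves the arm, as the interface text tells. Its arguments: {"type":"object","properties":{"commands":{"type":"array","items":{"type":"array","items":{"type":"number"}}}},"required":["commands"]}

```bash
mkdir -p pics; cat > h.py <<'E'
import numpy as np, cv2
from scipy.spatial.transform import Rotation as Ro
from plant import r, viewer
def cam(n):
    s=r.observe(); im,d=viewer.get_image(n); c=viewer.get_calibration(n); K=np.array(c["K"])
    if n=="wrist":
        M=np.array(c["mount"]); T=np.eye(4); T[:3,:3]=Ro.from_rotvec(s["tool_rot"]).as_matrix(); T[:3,3]=s["ee_pos"]; W=T@M
    else:
        W=np.eye(4); R=np.array(c["R"]); W[:3,:3]=R.T; W[:3,3]=-R.T@np.array(c["t"])
    v,u=np.indices(d.shape)
    P=np.stack([(u-K[0,2])/K[0,0]*d,(v-K[1,2])/K[1,1]*d,d],-1)
    X=P@W[:3,:3].T+W[:3,3]; X[d==0]=np.nan
    return im,X,K,W
E
python3 - <<'E'
from h import *
for n in ("top","scene"):
    im,X,K,W=cam(n); np.savez(n,im=im,X=X,K=K,W=W)
    cv2.imwrite(f"pics/{n}.png",cv2.resize(im[...,::-1],(800,600)))
    print(n,K[0,0],W[:3].round(3).tolist())
print(r.observe())
E
```

```text
top 407.8662355098106 [[-0.007, -0.984, 0.176, 0.374], [-1.0, 0.009, 0.008, 0.001], [-0.01, -0.176, -0.984, 1.188]]
scene 490.49502353339574 [[0.729, 0.511, -0.455, 1.225], [0.685, -0.538, 0.492, -0.743], [0.007, -0.67, -0.742, 1.216]]
{'t': 0.1, 'joint_positions': array([ 1.27542250e+00,  3.00375377e-01,  1.52149754e+00,  6.93174141e-06,
        1.32072521e+00, -6.65986755e-02]), 'joint_vel': array([ 3.37057302e-05, -1.39361139e-03, -2.04640442e-03,  1.29755259e-03,
       -1.96949045e-03,  3.49793980e-05]), 'tau': array([ 5.06848610e-04, -5.32636929e+01, -3.53284371e+01,  7.09029450e-02,
        2.34229368e-02, -1.01724484e-04]), 'ee_pos': array([0.12472355, 0.53563726, 0.40417408]), 'tool_rot': array([-3.58557236e-01, -3.12087489e+00,  1.55161095e-03]), 'ft_force': array([0.42494547, 0.46492155, 0.85423462]), 'wrist_torque': array([ 0.03702105,  0.01072443, -0.04776617]), 'gripper_width': 0.09386130418985168}
```

View pics/top.png

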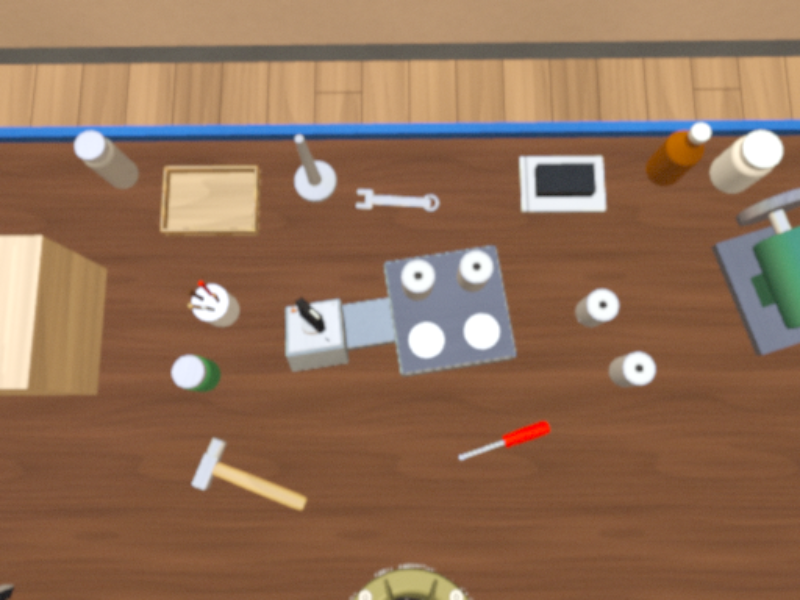

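View pics/scene.png

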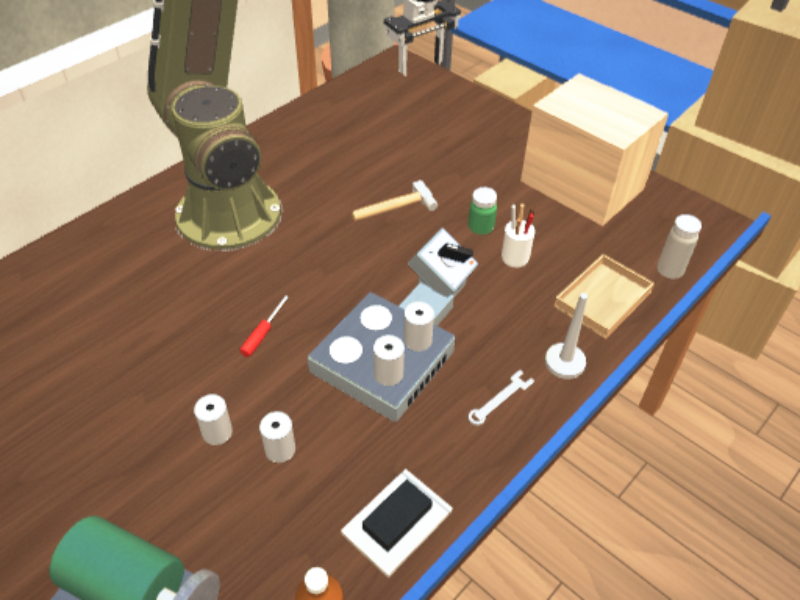

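The top view shows the bench flasks at about (602,306) and (638,369), the free discs at (426,340) and (482,331), and the knob at (311,316). The cup and jar sit to the left. Next I measure these from depth.

```bash
python3 - <<'E'
import numpy as np, cv2
for n,seeds in (("top",dict(A=(602,305,.08),B=(637,369,.08),C=(418,273,.14),D=(477,266,.14),P1=(426,340,.06),P2=(482,331,.06),cup=(214,297,.085),jar=(190,372,.095))),
 ("scene",dict(A=(212,408,.08),B=(277,425,.08),C=(388,350,.14),D=(419,315,.14),P1=(376,317,.06),P2=(346,350,.06)))):
    f=np.load(n+".npz"); im,X=f["im"].astype(int),f["X"]
    for k,(u,v,z) in seeds.items():
        u,v=int(u*.64),int(v*.64)
        w=np.zeros(X.shape[:2],bool); w[max(v-22,0):v+22,max(u-22,0):u+22]=1
        m=w&(abs(X[...,2]-z)<.006)
        if k[0]=="P": m&=(im.min(-1)>190)
        l,lab=cv2.connectedComponents(m.astype(np.uint8)); 
        i=np.argmax(np.bincount(lab[m])) if m.any() else 0
        mm=lab==i
        p=X[mm][:,:2].astype(np.float32); c,rad=cv2.minEnclosingCircle(p)
        print(n,k,m.sum(),"med",np.median(X[mm],0).round(4),"circ",np.round(c,4),round(rad*2,4))
f=np.load("top.npz"); im,X=f["im"],f["X"]
# pod
s=(slice(180,245),slice(175,230)); x=X[s]; g=im[s].astype(int)
dark=(g.max(-1)<70)&(x[...,2]>.09); q=x[dark]; print("knob",len(q),q.mean(0),q.min(0),q.max(0))
face=(g.min(-1)>120)&(x[...,2]>.065)&(x[...,2]<.135); q=x[face]; c=q.mean(0); U,S,V=np.linalg.svd(q-c); print("face",len(q),c,V[2],S)
crop=np.hstack([cv2.resize(im[185:240,175:235,::-1],(400,367),interpolation=2)]); cv2.imwrite("pics/k.png",crop)
E
```

```text
top A 327 med [ 0.5744 -0.3407  0.0801] circ [ 0.5742 -0.3421] 0.057
top B 344 med [ 0.4619 -0.3963  0.0801] circ [ 0.4617 -0.3973] 0.0579
top C 348 med [ 0.6152 -0.0159  0.1404] circ [ 0.6162 -0.0158] 0.0563
top D 344 med [ 0.6307 -0.1142  0.1403] circ [ 0.631  -0.1144] 0.0568
top P1 421 med [ 0.5188 -0.0303  0.0607] circ [ 0.5185 -0.0314] 0.0658
top P2 420 med [ 0.5327 -0.13    0.0608] circ [ 0.5338 -0.1299] 0.0659
top cup 305 med [0.583  0.3463 0.0849] circ [0.5842 0.351 ] 0.0648
top jar 329 med [0.4616 0.3798 0.095 ] circ [0.4625 0.3804] 0.0553
scene A 284 med [ 0.4694 -0.398   0.0802] circ [ 0.4676 -0.3974] 0.0569
scene B 295 med [ 0.5813 -0.3431  0.0803] circ [ 0.5802 -0.342 ] 0.0597
scene C 321 med [ 0.637  -0.1159  0.1404] circ [ 0.6374 -0.1127] 0.0604
scene D 320 med [ 0.6226 -0.0174  0.1401] circ [ 0.6234 -0.0145] 0.0602
scene P1 360 med [ 0.5205 -0.0289  0.0604] circ [ 0.5189 -0.028 ] 0.0717
scene P2 377 med [ 0.5355 -0.129   0.0608] circ [ 0.5361 -0.1282] 0.0684
knob 113 [0.5515397  0.16562801 0.13902038] [0.52711338 0.14339344 0.12167654] [0.57856145 0.18747668 0.15381694]
face 1299 [0.52013035 0.1596668  0.10664368] [0.33497005 0.02385848 0.94192666] [1.2213317  1.07278659 0.36962331]
```

View pics/k.png

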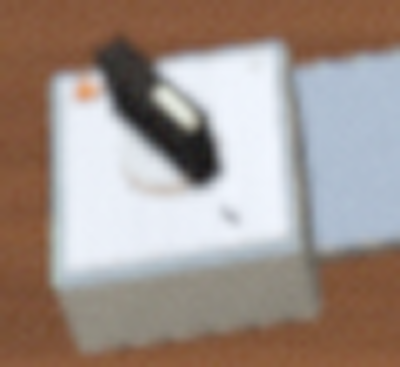

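Emit:
carry_out:
  commands:
    - [0.027,-0.044,0,-0.1,1]
    - [0.027,-0.044,0,-0.1,1]
    - [0.027,-0.044,0,-0.1,1]
    - [0.027,-0.044,0,-0.1,1]
    - [0.027,-0.044,0,0,1]
    - [0.027,-0.044,0,0,1]
    - [0.027,-0.044,0,0,1]
    - [0.027,-0.044,0,0,1]
    - [0.027,-0.044,0,0,1]
    - [0.027,-0.044,0,0,1]
    - [0.027,-0.044,0,0,1]
    - [0.027,-0.044,0,0,1]
    - [0.027,-0.044,0,0,1]
    - [0.027,-0.044,0,0,1]
    - [0,0,0,0,1]

```text
t: 1.98
ee_pos: [0.5096, -0.103, 0.4005]
tool_rot: [-0.989, -2.979, 0.005]
ft_force: [-0.2, -0.0, 0.6]
gripper_width: 0.0937
```

```bash
python3 - <<'E'
from h import *
im,X,K,W=cam("wrist"); np.savez("w1",im=im,X=X,K=K,W=W)
cv2.imwrite("pics/w1.png",im[...,::-1]); print(W.round(3)); print(r.observe())
E
```

```text
[[ 0.597  0.774  0.209  0.447]
 [ 0.802 -0.575 -0.161 -0.057]
 [-0.004  0.264 -0.965  0.382]
 [ 0.     0.     0.     1.   ]]
{'t': 2.025, 'joint_positions': array([-0.26738359,  0.2348908 ,  1.61282307, -0.00311416,  1.29710241,
       -1.19740559]), 'joint_vel': array([ 4.21746573e-02, -3.51712627e-02,  3.39538620e-02,  3.48092253e-03,
        3.25381931e-05,  1.61893677e-02]), 'tau': array([-1.54210310e+00, -4.78791547e+01, -3.63342118e+01, -6.29049679e-02,
        4.01781499e-02, -2.32524695e-01]), 'ee_pos': array([ 0.50898137, -0.10170565,  0.40063235]), 'tool_rot': array([-0.98716848, -2.97923798,  0.00496432]), 'ft_force': array([-0.16255521,  0.71226663,  0.10157924]), 'wrist_torque': array([-0.03805895,  0.03489295, -0.01400582]), 'gripper_width': 0.09419020359171405}
```

View pics/w1.png

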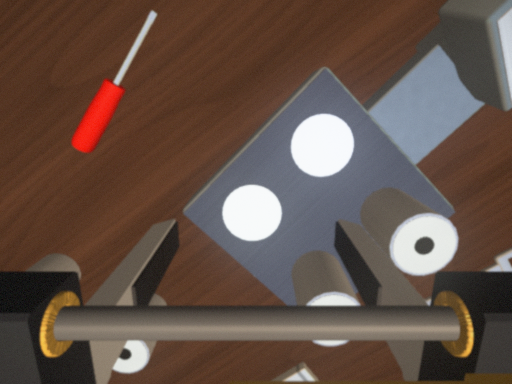

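The wrist view shows the discs at (322,145) and (252,213), and a standing flask top at (425,244). I measure the discs now and then go to flask A.

```bash
cat >> h.py <<'E'
def disc(im,X,u,v,z,h=45,white=190,tol=.006):
    w=np.zeros(X.shape[:2],bool); w[max(v-h,0):v+h,max(u-h,0):u+h]=1
    m=(w&(abs(X[...,2]-z)<tol)&(im.min(-1)>white)).astype(np.uint8)
    n,lab,st,_=cv2.connectedComponentsWithStats(m); i=1+np.argmax(st[1:,4])
    c=max(cv2.findContours((lab==i).astype(np.uint8),0,1)[0],key=len)[:,0]
    p=X[c[:,1],c[:,0]]; A=np.c_[p[:,:2],np.ones(len(p))]; s=np.linalg.lstsq(A,(p[:,:2]**2).sum(1),rcond=None)[0]
    c2=s[:2]/2; return c2.round(4),round(2*float(np.sqrt(s[2]+c2@c2)),4),round(float(np.median(p[:,2])),4),st[i,4]
E
python3 - <<'E'
from h import *
f=np.load("w1.npz"); im,X=f["im"],f["X"]
for n,u,v,z in(("P1",322,145,.06),("P2",252,213,.06),("C",425,244,.14)): print(n,disc(im,X,u,v,z))
E
```

```text
P1 (array([ 0.5199, -0.0316]), 0.0613, 0.0618, np.int32(3058))
P2 (array([ 0.5351, -0.1306]), 0.0614, 0.0616, np.int32(2579))
C (array([ 0.6188, -0.0164]), 0.0519, 0.141, np.int32(2713))
```

Emit:
carry_out:
  commands:
    - [0.008,-0.034,0,0,1]
    - [0.008,-0.034,0,0,1]
    - [0.008,-0.034,0,0,1]
    - [0.008,-0.034,0,0,1]
    - [0.008,-0.034,0,0,1]
    - [0,-0.034,0,0,1]
    - [0,-0.01,0,0,1]
    - [0,0,0,0,1]

```text
t: 3.02
ee_pos: [0.5491, -0.3116, 0.4011]
tool_rot: [-0.972, -2.982, 0.002]
ft_force: [-0.2, 0.7, 0.9]
gripper_width: 0.0942
```

```bash
python3 - <<'E'
from h import *
im,X,K,W=cam("wrist"); np.savez("w2",im=im,X=X,K=K,W=W)
cv2.imwrite("pics/w2.png",im[...,::-1]); print(r.observe()["ee_pos"])
E
```

```text
[ 0.54915863 -0.31128142  0.40123221]
```

View pics/w2.png

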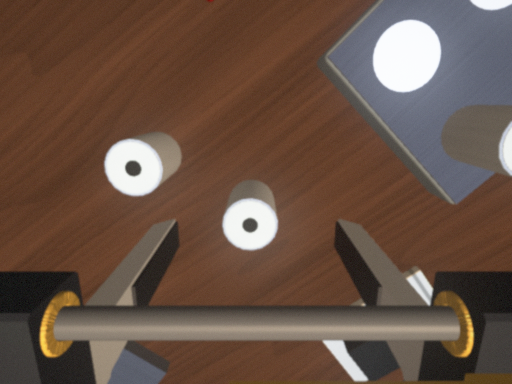

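Flask A's top is at (250,222), flask B's at (133,168), and disc P2 at (407,56).

```bash
python3 - <<'E'
from h import *
f=np.load("w2.npz"); im,X=f["im"],f["X"]
for n,u,v,z in(("A",250,222,.08),("B",133,168,.08),("P2",407,56,.06)): print(n,disc(im,X,u,v,z,white=120))
s=r.observe(); R=Ro.from_rotvec(s["tool_rot"]).as_matrix(); print(R.round(4), s["ee_pos"]+R[:,2]*.18)
E
```

```text
A (array([ 0.5774, -0.3419]), 0.0545, 0.0807, np.int32(2116))
B (array([ 0.4656, -0.3976]), 0.0545, 0.0804, np.int32(2454))
P2 (array([ 0.5356, -0.1303]), 0.0647, 0.061, np.int32(4147))
[[-8.082e-01  5.889e-01 -5.300e-03]
 [ 5.889e-01  8.082e-01  4.000e-04]
 [ 4.500e-03 -2.800e-03 -1.000e+00]] [ 0.5482087  -0.31121731  0.22123473]
```

Emit:
carry_out:
  commands:
    - [0.015,-0.016,0,0,1]
    - [0.014,-0.015,0,0,1]
    - [0,0,-0.03,0,1]
    - [0,0,-0.03,0,1]
    - [0,0,-0.02,0,1]
    - [0,0,0,0,1]

```text
t: 3.82
ee_pos: [0.5807, -0.3338, 0.3215]
tool_rot: [-0.96, -2.988, 0.001]
ft_force: [0.2, 0.3, 0.3]
gripper_width: 0.094
```

Emit:
carry_out:
  commands:
    - [-0.003,-0.008,0,0,1]
    - [0,0,-0.02,0,1]
    - [0,0,-0.025,0,1]
    - [0,0,-0.025,0,1]
    - [0,0,-0.02,0,1]
    - [0,0,0,0,1]

```text
t: 4.58
ee_pos: [0.5773, -0.3412, 0.2293]
tool_rot: [0.96, 2.991, -0.003]
ft_force: [0.3, -1.0, -0.2]
gripper_width: 0.0942
```

Centred on A, so I close the fingers and lift.

Emit:
carry_out:
  commands:
    - [0,0,0,0,0.5]
    - [0,0,0,0,0.4]
    - [0,0,0,0,0.3]
    - [0,0,0,0,0.3]
    - [0,0,0,0,0.3]
    - [0,0,0,0,0.3]
    - [0,0,0.02,0,0.3]
    - [0,0,0.04,0,0.3]
    - [0,0,0.04,0,0.3]
    - [0,0,0,0,0.3]

```text
t: 5.82
ee_pos: [0.5771, -0.341, 0.3371]
tool_rot: [0.959, 2.988, -0.004]
ft_force: [0.4, 0.3, -4.2]
gripper_width: 0.0558
```

Emit:
carry_out:
  commands:
    - [-0.02,0.02,0.01,0,0.3]
    - [-0.02,0.035,0,0,0.3]
    - [-0.018,0.04,0,0,0.3]
    - [0,0.04,0,0,0.3]
    - [0,0.04,0,0,0.3]
    - [0,0.04,0,0,0.3]
    - [0,0.035,0,0,0.3]
    - [0,0.025,0,0,0.3]
    - [0,0.01,0,0,0.3]
    - [0,0,0,0,0.3]
    - [0,0,0,0,0.3]

```text
t: 7.2
ee_pos: [0.5132, -0.0479, 0.3346]
tool_rot: [-0.958, -2.976, 0.003]
ft_force: [0.4, -0.5, -4.3]
gripper_width: 0.0556
```

Emit:
carry_out:
  commands:
    - [0.007,0.017,0,0,0.3]
    - [0,0,-0.01,0,0.3]
    - [0,0,-0.01,0,0.3]
    - [0,0,0,0,0.3]

```text
t: 7.7
ee_pos: [0.5207, -0.0312, 0.3126]
tool_rot: [-0.961, -2.975, 0.003]
ft_force: [-0.3, -0.1, -4.8]
gripper_width: 0.0561
```

```bash
python3 - <<'E'
from h import *
im,X,K,W=cam("wrist"); np.savez("w3",im=im,X=X,K=K,W=W)
cv2.imwrite("pics/w3.png",im[...,::-1]); s=r.observe(); R=Ro.from_rotvec(s["tool_rot"]).as_matrix(); print(s["ee_pos"],R[:,2])
E
```

```text
[ 0.52079288 -0.03128243  0.3130875 ] [-0.0149936   0.00261161 -0.99988418]
```

View pics/w3.png

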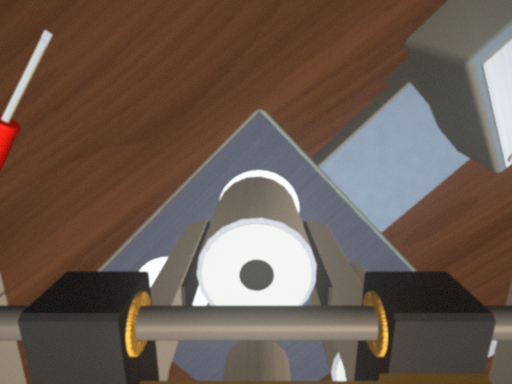

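```bash
python3 - <<'E'
from h import *
f=np.load("w3.npz"); im,X=f["im"],f["X"]
print(X[250,240],X[270,225],X[262,290]); z=X[250,240,2]
print(disc(im,X,257,262,z,h=70,white=170,tol=.008))
print(disc(im,X,260,190,.0605,h=40,white=170,tol=.004))
E
```

```text
[ 0.50372478 -0.02983166  0.16220638] [ 0.50740635 -0.04097208  0.16306514] [ 0.52172119 -0.01491766  0.16209836]
(array([ 0.5152, -0.0291]), 0.0504, 0.1616, np.int32(7847))
(array([ 0.5204, -0.0322]), 0.0603, 0.0617, np.int32(537))
```

Emit:
carry_out:
  commands:
    - [0.003,-0.001,-0.005,0,0.3]
    - [0,0,-0.005,0,0.3]
    - [0,0,-0.003,0,0.3]
    - [0,0,-0.002,0,0.3]
    - [0,0,0,0,0.3]

```text
t: 8.38
ee_pos: [0.5241, -0.0326, 0.2975]
tool_rot: [-0.962, -2.976, 0.003]
ft_force: [0.2, 0.5, -3.9]
gripper_width: 0.0558
```

Emit:
carry_out:
  commands:
    - [0,0,-0.002,0,0.3]
    - [0,0,-0.002,0,0.3]
    - [0,0,-0.001,0,0.3]

```text
t: 8.75
ee_pos: [0.5241, -0.0326, 0.2925]
tool_rot: [-0.962, -2.976, 0.003]
ft_force: [-5.2, 0.6, 7.3]
gripper_width: 0.0558
```

Emit:
carry_out:
  commands:
    - [0,0,-0.001,0,0.3]
    - [0,0,0,0,0.62]
    - [0,0,0,0,0.75]
    - [0,0,0,0,0.85]
    - [0,0,0.01,0,0.85]
    - [0,0,0.03,0,0.85]
    - [0,0,0.04,0,0.85]
    - [0,0,0.04,0,1]
    - [0,0,0,0,1]

```text
t: 9.88
ee_pos: [0.5238, -0.0326, 0.4198]
tool_rot: [-0.963, -2.98, 0.002]
ft_force: [-0.0, -0.1, -0.2]
gripper_width: 0.0932
```

```bash
python3 - <<'E'
from h import *
im,X,K,W=cam("wrist"); np.savez("w4",im=im,X=X,K=K,W=W); cv2.imwrite("pics/w4.png",im[...,::-1])
z=.14; m=(abs(X[...,2]-z)<.006)&(im.min(-1)>120); n,l,st,ce=cv2.connectedComponentsWithStats(m.astype(np.uint8))
for i in range(1,n):
    if st[i,4]>300: print(st[i],disc(im,X,int(ce[i][0]),int(ce[i][1]),z,h=50,white=120))
s=r.observe();print(s["ee_pos"],Ro.from_rotvec(s["tool_rot"]).as_matrix()[:,2])
E
```

```text
[ 224  161   66   64 3057] (array([ 0.5198, -0.0316]), 0.0546, 0.1404, np.int32(3057))
[ 303  242   53   55 1716] (array([ 0.6175, -0.0214]), 0.0476, 0.1408, np.int32(1716))
[228 340  56  20 809] (array([ 0.6423, -0.121 ]), 0.0374, 0.1412, np.int32(809))
[ 0.52373536 -0.03257994  0.41792414] [-0.01221187  0.00220424 -0.999923  ]
```

Emit:
carry_out:
  commands:
    - [0,-0.04,0,0,1]
    - [-0.008,-0.05,0,0,1]
    - [-0.008,-0.05,0,0,1]
    - [-0.008,-0.05,0,0,1]
    - [-0.008,-0.05,0,0,1]
    - [-0.008,-0.05,-0.02,0,1]
    - [-0.008,-0.04,-0.03,0,1]
    - [-0.008,-0.02,-0.03,0,1]
    - [0,0,0,0,1]
    - [0,0,0,0,1]

```text
t: 11.18
ee_pos: [0.4634, -0.3921, 0.3256]
tool_rot: [-0.955, -2.965, -0.004]
ft_force: [0.1, 1.1, 0.2]
gripper_width: 0.0941
```

Emit:
carry_out:
  commands:
    - [0.006,-0.007,0,0,1]
    - [0,0,-0.02,0,1]
    - [0,0,-0.025,0,1]
    - [0,0,-0.025,0,1]
    - [0,0,-0.015,0,1]
    - [0,0,0,0,1]

```text
t: 11.92
ee_pos: [0.4714, -0.3966, 0.2374]
tool_rot: [-0.95, -2.969, -0.003]
ft_force: [0.3, -0.4, -0.2]
gripper_width: 0.0939
```

```bash
python3 - <<'E'
from h import *
s=r.observe();z=Ro.from_rotvec(s["tool_rot"]).as_matrix()[:,2];print(s["ee_pos"],z,s["ee_pos"]+.18*z)
E
```

```text
[ 0.47140312 -0.396584    0.23737098] [-0.02246908  0.00899509 -0.99970707] [ 0.46735869 -0.39496488  0.05742371]
```

Emit:
carry_out:
  commands:
    - [-0.002,-0.003,-0.006,0,1]
    - [0,0,0,0,0.5]
    - [0,0,0,0,0.4]
    - [0,0,0,0,0.3]
    - [0,0,0,0,0.3]
    - [0,0,0,0,0.3]
    - [0,0,0,0,0.3]
    - [0,0,0.02,0,0.3]
    - [0,0,0.04,0,0.3]
    - [0,0,0.04,0,0.3]
    - [0,0,0,0,0.3]

```text
t: 13.3
ee_pos: [0.4691, -0.3996, 0.3387]
tool_rot: [-0.951, -2.972, -0.001]
ft_force: [-0.6, -0.7, -4.2]
gripper_width: 0.0559
```

```bash
python3 - <<'E'
from h import *
s=r.observe();z=Ro.from_rotvec(s["tool_rot"]).as_matrix()[:,2];print(s["ee_pos"],z,s["ee_pos"]+.18*z)
E
```

```text
[ 0.46908931 -0.39956858  0.33867696] [-0.02055435  0.00697095 -0.99976443] [ 0.46538953 -0.39831381  0.15871937]
```

Emit:
carry_out:
  commands:
    - [0.01,0.02,0,0,0.3]
    - [0.01,0.035,0,0,0.3]
    - [0.01,0.04,0,0,0.3]
    - [0.01,0.04,0,0,0.3]
    - [0.01,0.04,0,0,0.3]
    - [0.01,0.035,0,0,0.3]
    - [0.006,0.025,0,0,0.3]
    - [0,0.01,0,0,0.3]
    - [0,0,0,0,0.3]
    - [0,0,0,0,0.3]

```text
t: 14.55
ee_pos: [0.5356, -0.1396, 0.3272]
tool_rot: [-0.942, -2.956, -0.006]
ft_force: [-1.0, -0.7, -4.4]
gripper_width: 0.056
```

```bash
python3 - <<'E'
from h import *
s=r.observe();z=Ro.from_rotvec(s["tool_rot"]).as_matrix()[:,2];print(s["ee_pos"],z,s["ee_pos"]+.18*z)
E
```

```text
[ 0.53563497 -0.13961221  0.32723269] [-0.03622127  0.01562451 -0.99922164] [ 0.52911514 -0.1367998   0.1473728 ]
```

Emit:
carry_out:
  commands:
    - [0.006,0.006,0,0,0.3]
    - [0,0,-0.01,0,0.3]
    - [0,0,-0.01,0,0.3]
    - [0,0,-0.004,0,0.3]
    - [0,0,0,0,0.3]

```text
t: 15.18
ee_pos: [0.5416, -0.1349, 0.3007]
tool_rot: [-0.945, -2.954, -0.006]
ft_force: [-0.1, -0.4, -4.9]
gripper_width: 0.056
```

```bash
python3 - <<'E'
from h import *
s=r.observe();z=Ro.from_rotvec(s["tool_rot"]).as_matrix()[:,2];print(s["ee_pos"],z,s["ee_pos"]+.18*z)
im,X,K,W=cam("wrist"); z=X[250,240,2]; print(z)
print(disc(im,X,257,262,z,h=70,white=170,tol=.008))
E
```

```text
[ 0.54164778 -0.13489394  0.30068274] [-0.03737379  0.01591466 -0.99917462] [ 0.5349205  -0.1320293   0.12083131]
0.1482775993108526
(array([ 0.5323, -0.1305]), 0.0512, 0.1484, np.int32(8055))
```

Emit:
carry_out:
  commands:
    - [0.001,0.001,-0.003,0,0.3]
    - [0,0,-0.002,0,0.3]
    - [0,0,-0.001,0,0.3]
    - [0,0,-0.001,0,0.3]

```text
t: 15.72
ee_pos: [0.5428, -0.1338, 0.2941]
tool_rot: [-0.945, -2.955, -0.006]
ft_force: [-0.4, 1.5, -4.4]
gripper_width: 0.0559
```

Emit:
carry_out:
  commands:
    - [0,0,-0.001,0,0.3]
    - [0,0,-0.001,0,0.3]

```text
t: 15.98
ee_pos: [0.5428, -0.1338, 0.2938]
tool_rot: [-0.946, -2.956, -0.006]
ft_force: [-7.5, 1.8, 10.0]
gripper_width: 0.0558
```

Emit:
carry_out:
  commands:
    - [0,0,0,0,0.62]
    - [0,0,0,0,0.75]
    - [0,0,0,0,0.85]
    - [0,0,0.01,0,0.85]
    - [0,0,0.03,0,0.85]
    - [0,0,0.04,0,0.85]
    - [0,0,0.04,0,1]
    - [0,0,0,0,1]

```text
t: 16.98
ee_pos: [0.5425, -0.1338, 0.421]
tool_rot: [-0.947, -2.959, -0.006]
ft_force: [-0.4, -0.6, 0.0]
gripper_width: 0.0934
```

```bash
python3 - <<'E'
from h import *
im,X,K,W=cam("wrist"); np.savez("w5",im=im,X=X,K=K,W=W); cv2.imwrite("pics/w5.png",im[...,::-1])
z=.14; m=(abs(X[...,2]-z)<.006)&(im.min(-1)>120); n,l,st,ce=cv2.connectedComponentsWithStats(m.astype(np.uint8))
for i in range(1,n):
    if st[i,4]>300: print(st[i],disc(im,X,int(ce[i][0]),int(ce[i][1]),z,h=50,white=120))
s=r.observe();print(s["ee_pos"],Ro.from_rotvec(s["tool_rot"]).as_matrix().round(3))
E
```

```text
[ 312   77   70   71 3618] (array([ 0.5198, -0.0321]), 0.0547, 0.1404, np.int32(3618))
[ 225  164   65   63 3012] (array([ 0.5342, -0.1301]), 0.0546, 0.1406, np.int32(3012))
[ 391  167   67   63 3022] (array([ 0.6183, -0.0164]), 0.0545, 0.1406, np.int32(3022))
[ 304  245   53   56 1786] (array([ 0.6327, -0.1201]), 0.0479, 0.141, np.int32(1786))
[ 0.54244431 -0.13375413  0.41905803] [[-0.814  0.58  -0.034]
 [ 0.58   0.814  0.015]
 [ 0.037 -0.008 -0.999]]
```

The grid is complete: the flasks stand at (0.5198,-0.0321) and (0.5342,-0.1301), within about 2 mm of the discs. Now I move over the knob.

Emit:
carry_out:
  commands:
    - [0,0.02,0,0.1,1]
    - [0,0.035,0,0.15,1]
    - [0,0.04,0,0.15,1]
    - [0,0.04,0,0.15,1]
    - [0,0.04,0,0.15,1]
    - [0,0.04,0,0.15,1]
    - [0,0.035,0,0.15,1]
    - [0,0.03,0,0.15,1]
    - [0,0.02,0,0.12,1]
    - [0,0,0,0,1]
    - [0,0,0,0,1]

```text
t: 18.4
ee_pos: [0.5405, 0.1747, 0.4061]
tool_rot: [1.041, -2.909, 0.036]
ft_force: [0.4, 0.2, -0.2]
gripper_width: 0.0941
```

```bash
python3 - <<'E'
from h import *
im,X,K,W=cam("wrist"); np.savez("w6",im=im,X=X,K=K,W=W); cv2.imwrite("pics/w6.png",im[...,::-1])
s=r.observe();print(s["ee_pos"],Ro.from_rotvec(s["tool_rot"]).as_matrix().round(3),s["joint_positions"])
E
```

```text
[0.5404853  0.17461503 0.40618651] [[-0.772 -0.635 -0.04 ]
 [-0.633  0.773 -0.039]
 [ 0.056 -0.005 -0.998]] [ 0.25155087  0.34708834  1.45547544 -0.02862791  1.38811936 -2.00083155]
```

View pics/w6.png

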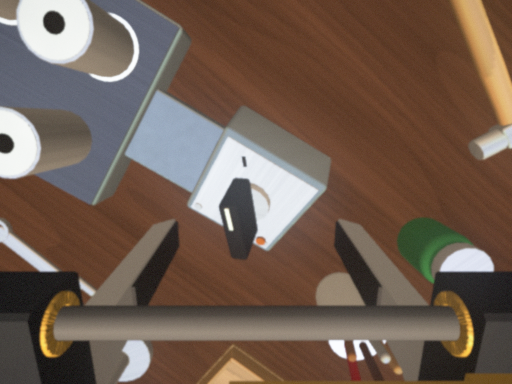

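The bar runs from about (238,182) to (238,255), nearly perpendicular to the jaws. I fit the face and bar from depth.

```bash
python3 - <<'E'
from h import *
f=np.load("w6.npz"); im,X=f["im"].astype(int),f["X"]
s=(slice(105,265),slice(180,335)); x=X[s].reshape(-1,3); g=im[s].reshape(-1,3)
m=(g.min(-1)>170)&(x[:,2]>.06)&(x[:,2]<.14); q=x[m]
for _ in range(4):
    c=q.mean(0); n=np.linalg.svd(q-c)[2][2]; n*=np.sign(n[2]); q=q[abs((q-c)@n)<.003]
print("face",len(q),c,n)
n0=np.array([.494,.0775,.866]); fm=np.array([.540,.164,.1]); print("pred normal off",n0@n,(fm-c)@n)
h=(x-c)@n; k=(h>.044)&(h<.053)&(g.max(-1)<110); t=x[k]; print("top",len(t),h[k].mean())
y=np.cross(n,[1,0,0]); y/=np.linalg.norm(y); e=np.cross(y,n)
uv=np.c_[(t-c)@e,(t-c)@y].astype(np.float32)*1000; rc=cv2.minAreaRect(uv); print(rc)
ctr=c+e*rc[0][0]/1e3+y*rc[0][1]/1e3+n*.036; print("grip",ctr)
b=cv2.boxPoints(rc)/1e3; E=[b[1]-b[0],b[2]-b[1]]; E=max(E,key=np.linalg.norm); d=e*E[0]+y*E[1]; d/=np.linalg.norm(d); print("bar dir",d,np.degrees(np.arctan2(d[1],d[0])), "angle to downhill",)
E
```

```text
face 5447 [0.52966898 0.16051328 0.10850741] [0.49472246 0.07599958 0.86572152]
pred normal off 0.9999976996285995 -0.0019890672325340916
top 827 0.04653864194088531
((11.8805570602417, 4.024370193481445), (62.36845397949219, 15.63751220703125), 43.529605865478516)
grip [0.5578038  0.16674422 0.13346638]
bar dir [ 0.63007818  0.65472333 -0.41753903] 46.09891689841618 angle to downhill
```

Emit:
carry_out:
  commands:
    - [0.013,0,0,0.06,0.6]
    - [0.013,0,-0.01,0.055,0.55]
    - [0,0,-0.02,0,0.55]
    - [0,0,-0.015,0,0.55]
    - [0,0,0,0,0.55]
    - [0,0,0,0,0.55]

```text
t: 19.2
ee_pos: [0.5677, 0.1702, 0.3605]
tool_rot: [1.194, -2.852, 0.041]
ft_force: [-0.8, -0.5, 0.8]
gripper_width: 0.0515
```

```bash
cat > g.py <<'E'
from h import *
s=r.observe();R=Ro.from_rotvec(s["tool_rot"]).as_matrix();print("grasp",(s["ee_pos"]+.18*R[:,2]).round(4),"z",R[:,2].round(3),"jaw deg",np.degrees(np.arctan2(R[1,1],R[0,1])).round(1),"F",s["ft_force"].round(2),"T",s["wrist_torque"].round(3),"j6",s["joint_positions"][5].round(2),s["gripper_width"])
E
python3 g.py
```

```text
grasp [0.5613 0.1623 0.1807] z [-0.035 -0.044 -0.998] jaw deg 135.4 F [-0.85 -0.48  0.75] T [ 0.103  0.049 -0.011] j6 -2.12 0.05147426330535507
```

Emit:
carry_out:
  commands:
    - [-0.001,0.005,0,0,0.55]
    - [0,0,-0.015,0,0.55]
    - [0,0,-0.015,0,0.55]
    - [0,0,-0.01,0,0.55]
    - [0,0,0,0,0.5]
    - [0,0,0,0,0.45]

```text
t: 19.95
ee_pos: [0.5664, 0.1756, 0.3182]
tool_rot: [1.194, -2.853, 0.041]
ft_force: [0.9, 0.1, 0.0]
gripper_width: 0.0431
```

```bash
python3 g.py
```

```text
grasp [0.5602 0.1678 0.1384] z [-0.035 -0.043 -0.998] jaw deg 135.4 F [0.88 0.12 0.04] T [ 0.1    0.04  -0.043] j6 -2.11 0.04309728227338232
```

Emit:
carry_out:
  commands:
    - [0,0,0,0,0.35]
    - [0,0,0,0,0.3]
    - [0,0,0,0,0.3]
    - [0,0,0,-0.08,0.28]
    - [0,0,0,-0.08,0.28]
    - [0,0,0,-0.08,0.28]
    - [0,0,0,-0.08,0.28]

```text
t: 20.82
ee_pos: [0.5671, 0.1754, 0.3204]
tool_rot: [0.711, -3.012, 0.031]
ft_force: [4.1, -1.0, 0.9]
gripper_width: 0.0265
```

```bash
python3 g.py
```

```text
grasp [0.5598 0.17   0.1406] z [-0.041 -0.03  -0.999] jaw deg 116.6 F [ 4.1  -0.96  0.93] T [-0.245 -0.735  0.079] j6 -1.79 0.026455199446420788
```

Emit:
carry_out:
  commands:
    - [0,0,0,-0.08,0.28]
    - [0,0,0,-0.08,0.28]
    - [0,0,0,-0.08,0.28]
    - [0,0,0,-0.08,0.28]

```text
t: 21.32
ee_pos: [0.5685, 0.1744, 0.3222]
tool_rot: [0.204, -3.093, 0.023]
ft_force: [3.0, -4.1, -0.5]
gripper_width: 0.0263
```

```bash
python3 g.py; python3 - <<'E'
from h import *
im,X,K,W=cam("wrist"); cv2.imwrite("pics/w7.png",im[100:,:,::-1])
E
```

```text
grasp [0.5612 0.1713 0.1424] z [-0.04  -0.017 -0.999] jaw deg 97.6 F [ 3.03 -4.11 -0.52] T [-0.543 -0.726  0.158] j6 -1.46 0.026318815492908387
```

View pics/w7.png

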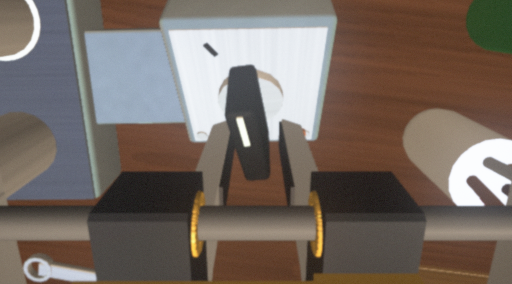

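Emit:
carry_out:
  commands:
    - [0,-0.002,-0.003,-0.08,0.28]
    - [0,-0.002,-0.001,-0.08,0.28]
    - [0,0,0,-0.08,0.28]

```text
t: 21.75
ee_pos: [0.5691, 0.1695, 0.3193]
tool_rot: [-0.184, -3.097, 0.016]
ft_force: [1.5, -3.3, -0.1]
gripper_width: 0.0264
```

```bash
python3 g.py
```

```text
grasp [0.562  0.168  0.1395] z [-0.04  -0.008 -0.999] jaw deg 83.2 F [ 1.49 -3.3  -0.06] T [-0.554 -0.441  0.071] j6 -1.23 0.026418083360229487
```

```bash
cat >> g.py <<'E'
c=np.array([.558,.167,.1335]);n=np.array([.4947,.076,.8657])
print("knob torque on tool",((s["wrist_torque"]-np.cross(c-s["ee_pos"],s["ft_force"]))@n).round(3), "|F|",np.linalg.norm(s["ft_force"]).round(1))
E
python3 g.py|tail -1
```

```text
knob torque on tool 0.043 |F| 3.6
```

Emit:
carry_out:
  commands:
    - [0,0,0,-0.08,0.28]
    - [0,0,0,-0.08,0.28]

```text
t: 22.0
ee_pos: [0.5696, 0.1686, 0.32]
tool_rot: [-0.438, -3.073, 0.014]
ft_force: [1.8, -6.3, 1.5]
gripper_width: 0.0264
```

```bash
python3 g.py
```

```text
grasp [0.5627 0.168  0.1401] z [-0.038 -0.003 -0.999] jaw deg 73.8 F [ 1.75 -6.32  1.47] T [-1.106 -0.333  0.118] j6 -1.06 0.02637685378366862
knob torque on tool 0.071 |F| 6.7
```

Emit:
carry_out:
  commands:
    - [0,-0.001,0,-0.07,0.28]
    - [0,0,0,-0.05,0.28]

```text
t: 22.25
ee_pos: [0.5697, 0.1672, 0.3202]
tool_rot: [-0.627, -3.04, 0.011]
ft_force: [-0.1, -3.8, -0.5]
gripper_width: 0.0265
```

```bash
python3 g.py
```

```text
grasp [0.5629 0.1673 0.1403] z [-0.038  0.001 -0.999] jaw deg 66.7 F [-0.06 -3.79 -0.51] T [-0.79  -0.033  0.184] j6 -0.95 0.02645401713100739
knob torque on tool 0.077 |F| 3.8
```

Emit:
carry_out:
  commands:
    - [0,0,0,-0.05,0.28]
    - [0,0,0,-0.05,0.28]

```text
t: 22.5
ee_pos: [0.5698, 0.1663, 0.3205]
tool_rot: [-0.781, -3.005, 0.012]
ft_force: [-0.9, -3.9, 1.9]
gripper_width: 0.0265
```

```bash
python3 g.py
```

```text
grasp [0.563  0.1667 0.1406] z [-0.038  0.002 -0.999] jaw deg 60.9 F [-0.94 -3.94  1.85] T [-1.117  0.234  0.216] j6 -0.84 0.026464502352754164
knob torque on tool -0.04 |F| 4.5
```

```bash
cat >> g.py <<'E'
im,X,K,W=cam("wrist"); im=im.astype(int)
c0=np.array([.5297,.1605,.1085]); h=(X-c0)@n; d=X-c; d=d-((d@n)[...,None])*n
k=(h>.043)&(h<.051)&(im.max(-1)<75)&(np.linalg.norm(d,axis=-1)<.036)
y=np.cross(n,[1,0,0]); y/=np.linalg.norm(y); e=np.cross(y,n)
uv=np.stack([d@e,d@y],-1)[k].astype(np.float32)*1000; rc=cv2.minAreaRect(uv); V=np.linalg.svd(uv-uv.mean(0))[2][0]
print("bar px",k.sum(),np.round(rc[1],1),"ctr",np.round(rc[0],1),"angle",np.degrees(np.arctan2(V[1],V[0])).round(1))
E
python3 g.py
```

```text
grasp [0.563  0.1667 0.1406] z [-0.038  0.002 -0.999] jaw deg 60.9 F [-0.94 -3.94  1.85] T [-1.117  0.234  0.216] j6 -0.84 0.026464502352754164
knob torque on tool -0.04 |F| 4.5
bar px 1733 [60.5 28.4] ctr [-0.7  0.9] angle -1.0
```

Emit:
carry_out:
  commands:
    - [0,0,0,-0.05,0.28]
    - [0,0,0,-0.05,0.28]

```text
t: 22.8
ee_pos: [0.5698, 0.1655, 0.3208]
tool_rot: [-0.934, -2.96, 0.013]
ft_force: [-1.3, -5.8, 1.7]
gripper_width: 0.0267
```

```bash
python3 g.py
```

```text
grasp [0.563  0.1661 0.141 ] z [-0.038  0.004 -0.999] jaw deg 55.0 F [-1.26 -5.81  1.68] T [-1.271  0.443  0.251] j6 -0.74 0.026745325795029643
knob torque on tool 0.078 |F| 6.2
bar px 1660 [61.4 28.1] ctr [-0.7  0.3] angle -7.6
```

Emit:
carry_out:
  commands:
    - [0,0,-0.001,-0.05,0.28]
    - [0,0,0,-0.05,0.28]

```text
t: 23.1
ee_pos: [0.5697, 0.1646, 0.3209]
tool_rot: [-1.084, -2.909, 0.014]
ft_force: [-2.6, -6.2, 1.6]
gripper_width: 0.0268
```

```bash
python3 g.py
```

```text
grasp [0.563  0.1654 0.1411] z [-0.038  0.005 -0.999] jaw deg 49.2 F [-2.56 -6.22  1.63] T [-1.444  0.593  0.743] j6 -0.64 0.026823866595311156
knob torque on tool 0.443 |F| 6.9
bar px 1335 [60.7 27.4] ctr [-0.4  0.1] angle -9.3
```

The stop is reached: Tz jumped from 0.25 to 0.74 while the bar barely moved. I hold lightly.

Emit:
carry_out:
  commands:
    - [0,0,0,-0.02,0.28]
    - [0,0,0,-0.015,0.28]

```text
t: 23.4
ee_pos: [0.5697, 0.1643, 0.321]
tool_rot: [-1.136, -2.89, 0.015]
ft_force: [-1.1, -3.5, 1.1]
gripper_width: 0.0266
```

```bash
python3 g.py
```

```text
grasp [0.5629 0.1651 0.1411] z [-0.038  0.005 -0.999] jaw deg 47.1 F [-1.12 -3.51  1.12] T [-0.96   0.197  0.945] j6 -0.61 0.026559553724389274
knob torque on tool 0.627 |F| 3.8
bar px 1371 [59.9 27.3] ctr [-0.8 -0.5] angle -10.7
```

Emit:
carry_out:
  commands:
    - [0,0,0,0.008,0.28]

```text
t: 23.58
ee_pos: [0.5697, 0.1644, 0.321]
tool_rot: [-1.124, -2.894, 0.015]
ft_force: [0.1, -1.6, 1.3]
gripper_width: 0.0267
```

```bash
python3 g.py
```

```text
grasp [0.5629 0.1652 0.1411] z [-0.038  0.004 -0.999] jaw deg 47.6 F [ 0.11 -1.61  1.35] T [-0.751  0.172  0.837] j6 -0.62 0.026653859592488727
knob torque on tool 0.499 |F| 2.1
bar px 1373 [60.6 27.2] ctr [-1.2 -0.3] angle -10.7
```

Emit:
carry_out:
  commands:
    - [0,0,0,0.012,0.28]
    - [0,0,0,0.008,0.28]
    - [0,0,0,0,0.28]

```text
t: 24.0
ee_pos: [0.5697, 0.1646, 0.3209]
tool_rot: [-1.091, -2.907, 0.015]
ft_force: [-0.1, -2.5, 0.2]
gripper_width: 0.0265
```

```bash
python3 g.py
```

```text
grasp [0.5629 0.1653 0.141 ] z [-0.038  0.004 -0.999] jaw deg 48.9 F [-0.15 -2.53  0.18] T [-0.789  0.207  0.66 ] j6 -0.64 0.0265322454223591
knob torque on tool 0.403 |F| 2.5
bar px 1389 [61.4 27.8] ctr [ 0.1 -0. ] angle -9.4
```

Emit:
carry_out:
  commands:
    - [0,0,0,0.004,0.28]
    - [0,0,0,0,0.28]
    - [0,0,0,0,0.28]
    - [0,0,0,0,0.28]

```text
t: 24.55
ee_pos: [0.5697, 0.1646, 0.3209]
tool_rot: [-1.086, -2.909, 0.015]
ft_force: [-0.1, -2.2, 0.5]
gripper_width: 0.0267
```

```bash
python3 g.py
```

```text
grasp [0.5629 0.1653 0.1411] z [-0.038  0.004 -0.999] jaw deg 49.1 F [-0.15 -2.16  0.55] T [-0.634  0.184  0.655] j6 -0.64 0.02668331013456159
knob torque on tool 0.442 |F| 2.2
bar px 1393 [61.1 28.1] ctr [-0.3 -0.2] angle -9.3
```

Emit:
carry_out:
  commands:
    - [0,0,0,0.05,0.4]
    - [0,0,0.004,0.05,0.6]
    - [0,0,0.006,0,0.8]
    - [0,0,0.01,0,1]
    - [0,0,0.02,0,1]
    - [0,0,0.04,0,1]
    - [0,0,0.04,0,1]
    - [0,0,0.02,0,1]
    - [0,0,0,0,1]

```text
t: 25.72
ee_pos: [0.5687, 0.1651, 0.4687]
tool_rot: [-0.95, -2.957, 0.008]
ft_force: [-0.5, 0.1, -1.5]
gripper_width: 0.0937
```

```bash
python3 g.py; python3 - <<'E'
from h import *
im,X,K,W=cam("wrist"); z=.14
cv2.imwrite("pics/w8.png",im[...,::-1])
im,X,K,W=cam("scene"); cv2.imwrite("pics/s2.png",im[...,::-1])
E
```

```text
grasp [0.5624 0.1661 0.2888] z [-0.035  0.006 -0.999] jaw deg 54.4 F [-0.47  0.07 -1.52] T [-0.006  0.021  0.024] j6 -0.73 0.09372490755416725
knob torque on tool -0.001 |F| 1.6
bar px 200 [28.1 14.4] ctr [ 9.7 11. ] angle 49.4
```

View pics/w8.png

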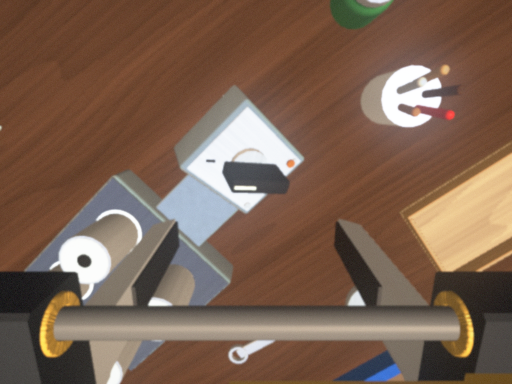

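View pics/s2.png

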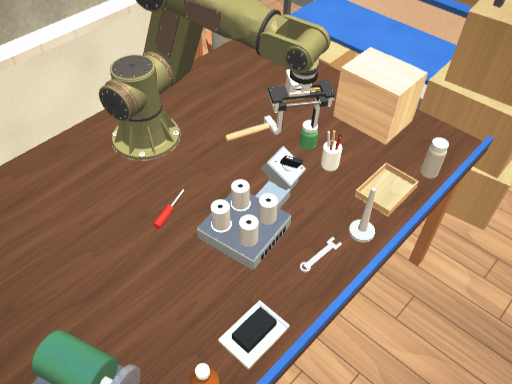

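All four flasks stand on the plate, and the bar at about (255,178) lines up with the tick and the orange mark as it did at rest. I check the numbers before handing in.

```bash
python3 - <<'E'
from h import *
im,X,K,W=cam("wrist"); im=im.astype(int); n=np.array([.4947,.076,.8657]); c=np.array([.558,.167,.1335]); c0=np.array([.5297,.1605,.1085])
h=(X-c0)@n; d=X-c; k=(h>.043)&(h<.053)&(im.max(-1)<110)&(np.linalg.norm(d,axis=-1)<.05)
y=np.cross(n,[1,0,0]); y/=np.linalg.norm(y); e=np.cross(y,n)
uv=np.stack([d@e,d@y],-1)[k].astype(np.float32)*1000; print(k.sum(),cv2.minAreaRect(uv))
im,X,K,W=cam("top")
for u,v,z in ((418,273,.14),(477,266,.14),(426,325,.14),(482,316,.14),(214,300,.085),(190,372,.095)): print(disc(im,X,int(u*.64),int(v*.64),z,h=22,white=90))
E
```

```text
654 ((-0.3392353057861328, 0.29250526428222656), (61.918636322021484, 16.28563117980957), 42.46126937866211)
(array([ 0.616, -0.016]), 0.0536, 0.1393, np.int32(344))
(array([ 0.6308, -0.1144]), 0.0536, 0.1394, np.int32(341))
(array([ 0.5173, -0.0312]), 0.0532, 0.1398, np.int32(354))
(array([ 0.5317, -0.1295]), 0.0534, 0.1391, np.int32(355))
(array([0.5641, 0.371 ]), 0.0162, 0.0859, np.int32(26))
(array([0.4623, 0.3802]), 0.0528, 0.0935, np.int32(334))
```

```bash
python3 -c "
from plant import r
print(r.sign_off())"
```

```text
the job is handed in; nothing more can be done
None
```

I loaded both flasks and started the plate, and handed the job in at about 26 s of the 72 s. No verdict is reported, so these are my own checks.

- **Flasks:** I set them down gently and released them. The wrist camera put their centres within about 2 mm of the disc centres, against a limit of 8 mm. The top camera shows both at standing height. It reads their x position 2–4 mm lower, the same small offset it showed from the start.
- **Standing flasks and jar:** the flasks already on the plate and the jar read within 1 mm of their starting positions.
- **Cup:** the last automatic fit on the cup failed because it caught only a few pixels. I judged the cup undisturbed only from the last pictures and because the arm never went near it.
- **Knob:** I turned it until it met the stop at about 0.92 rad and held it there for over a second. It sprang back to within about 1° (0.02 rad) of rest.
- **Force at the stop:** the hold was firmer than the "lightly" you asked for. At the peak I estimated roughly 20–35 N at the stop, against the 40 N limit. I eased off to roughly 12–25 N for the rest of the hold. These figures come from a noisy wrist torque reading, so they are rough.

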